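# Hang the lift-off door of the propagation case

### The arm

A 7-joint arm with a two-finger parallel gripper is mounted at the origin on the work surface. World frame = base frame: x ahead of the robot, y to its left, z up, the work surface at z = 0. Lengths are in m, angles in rad, forces in N, time in s.
With the tool pointing down it reaches from about 0.4 to 0.875 m from the base axis. Payload 19.3 kg.
Tool frame: the origin (TCP) lies at the very end of the fingers, on their centre line; the grasp point (between the pads) lies 19 mm behind it; z points along the fingers, y is the line along which they close (so a half turn about z gives the same grasp; the last joint's range is limited). The gripper opens to 85 mm and grips with 20 to 120 N. Pads are 22 mm wide; open, the fingers measure 114 mm over their backs; the gripper's body (76 mm by 85 mm) begins 54 mm behind the grasp point. The pads swing forward as they close: fully open they stand 13 mm farther back than shut.
Start: joints at [-1.234, 0.521, -0.036, 1.599, 0.021, 1.021, -0.113], TCP at [0.247, 0.574, 0.231] pointing down, gripper open.
Joint ranges: [-2.91, 2.91], [-0.3, 2.13], [-1.5, 1.42], [0.17, 2.43], [-1.26, 4.41], [0.16, 1.93], [-2.52, 2.52]. Speed limits (rad/s): [1.89, 1.89, 2.39, 2.39, 3.01, 3.01, 3.01].

### API

Orientations are given as [roll, pitch, yaw] about the fixed x, y, z axes, in that order (R = Rz(yaw) Ry(pitch) Rx(roll)).
In Python, from workcell import bot gives the robot as it stands. The module is installed in compiled form; this text tells all that it offers.
- The arm moves only by the tool apply_moves, never from a script. Its arguments are lists of equal length, an entry for each row: "claw": the finger opening in m, from 0 to 0.0854; "xyz": the shift along the tool's x, y, z in m, a list of three; "twist": the turn, a rotation vector about the tool's x, y, z in rad, a list of three. A call has 1 to 20 rows; each row shifts and turns the commanded pose from where the row before left it, along the tool's axes as they then stand; what a row does not reach is not made up. A row lasts 1/10 s, in which the tool goes at most 50 mm and 8.59 degrees, less where a joint would pass 70% of its speed; a pose out of reach is approached as far as the arm can. A call with a gripper value outside its range is refused whole. The fingers move at their own pace and stop on an object; "force" is the grip in N (left out, the last holds). Time passes only in rows, so rows that do not move let the fingers close. It gives the time, the measured TCP pose, the force, the opening and the grip force at its end, in the units of the state.
- bot.observe(): the state, without advancing time (a new reading comes with each control period).
- bot.grab_frame(name): name is "side" or "top"; returns a dict with "img" (384x512x3 uint8, red, green, blue), "vfov" (degrees; the focal length in pixels is half the picture's height over the tangent of half this angle, whatever the lens; pixels are square), "cx", "cy" (the principal point, pixels), "distortion" ([k1, k2, p1, p2, k3] as OpenCV has them; the pictures are not rectified), "view" (4x4, takes a point from world to camera coordinates). Camera axes: x right, y up, looking along -z (the intrinsics and any distortion apply to the point x, -y, -z); pixel columns grow to the right and rows downward; lengths in m; the calibration is good to about 2 mm. A picture is of the moment at which its call begins. There is no depth.
- bot.job_done(): hands the job in; it is judged then, once.
Trained networks look in the newest picture that a camera, given by its name, has taken for a name from the list of things; names that differ only in an ending like _2 or _b are one class to them, and where a whole thing is asked for, a point or a joint stands for the part that bears it (a point fixed in the world has none). Each returns a list of dicts, best first, with "score" (0 to 1); they miss things now and then, are a little off and sometimes report something else, mostly with a low value. They report only what shows in the picture. A call takes as long as a camera call. They do not tell look-alikes from the thing itself.
- bot.find_in(camera, query): "position" ([x, y, z] in m, in world coordinates, good to about 4 mm: the middle of the surface that is visible of it).
The state is a dict: "clock": time; "qpos": joint angles; "qd": joint speeds; "joint_efforts": joint torques, N m; "position": TCP position; "tool_rot": TCP orientation; "force": force on the tool from outside, world axes, zero at the start; "moment": the same for the moment, N m; "grip_width": finger opening in m; "finger_force": force on a finger pad.
Only numpy, scipy, OpenCV 4.12 (cv2) and the standard library are available. Lean on these libraries where they do the work, as an engineer would, in place of code of your own. Each camera call takes 0.05 s, during which the arm holds its last target. There are 200 camera calls.

### The job

Take the small clear door out of its rack and hang it on the propagation case: hold it standing well open (roughly square to the front) and gently lower both of its eyes together onto the two upright pins, fully down on their collars; the pins sit in slotted holes, so feel for them and never bear hard on the case. Then let go, gently swing the door shut against its stop and leave it hanging there, without shifting the other things on the bench.

Things in the scene. Friction and masses are not known exactly. Their poses are not given: they have to be found in the camera images.
- case: Propagation case, fixed: open-topped timber frame, clear walls, 185 mm high, 200 wide, 230 deep, seedlings inside. Origin: on the bench, in the plane of the front posts' faces. x points into the case, y along its front from the hinge post (y -105 to -75 mm) to the latch post (y 50 to 80), z up. Its front looks to -x. Over 25 N of door on the case harms it (40 N in shutting).
- hinge_low (a point): Drawn place of the lower pin: centre of the top of its collar, x -22, y -90, z 38 mm from the case's origin; axes as the case's. The two pins are clamped in slotted holes: BOTH really stand up to 6 mm to either side of this along the case's y, the same for both, not shown by this reading; x and z are true.
- hinge_up (a point): Drawn place of the upper pin's collar top: 88 mm above the lower, shifted with it. Each steel pin is 8 mm in diameter and stands 22 mm up from its 17 mm wide collar; the top 5 mm taper to a flat 7 mm tip. Each collar is on a 10 mm thick arm from the hinge post, so the door's lower eye must come in from the front, below the upper arm.
- stop (a point): Middle of the stop bead's face on the latch post: x -15, y 66, z 100 mm from the case's origin; axes as the case's. Shut, the door's inner (+x) face lies on this face.
- leaf: The loose door: upright panel 140 mm wide, 160 high, 14 thick, about 0.3 kg, timber rails around a clear pane. Origin: middle of its underside. x through its thickness, y along its width away from the eyes, z up. Shut, its axes agree with the case's; opened, it is turned anticlockwise from above (at 90 degrees its y is the case's -x). Once hung it stays at the angle where it is left.
- leaf_grip (a point): Point to grip the door: middle of its solid timber top rail (34 mm high, 14 mm thick), 15 mm below the top edge, 145 mm above the underside, almost above the centre of mass. Axes as the door's.
- eye_low (a point): Lower eye on the door's -y edge: centre of the eye's lower face, 86 mm along -y and 121 mm below leaf_grip. The eyes are upright steel rings, 24 mm outside, 10 mm bore, 16 mm high, with flat ends, joined to the door by a strap. Hung, this point lies at the collar's top. Axes as the door's.
- eye_up (a point): Upper eye: centre of its lower face, 88 mm above the lower eye's. Axes as the door's.
- leaf_edge (a point): Middle of the door's free edge, 70 mm along y from leaf_grip and 65 mm lower, half-way through its thickness.
- rack: Steel rack, fixed, in which the door stands upright at the start: base 110 by 150 mm, 12 mm high, with cheeks up to 51 mm high on both sides of the door, 5 mm farther apart than it is thick. Origin under its centre, on the bench; y is the door's y. The door lifts straight out.
- pot: Bystander: terracotta flower pot, 76 mm across, 75 mm high. Origin: centre of its underside.
- pot_b: Bystander: small black plastic pot, 60 mm across, 60 mm high. Origin: centre of its underside.
- feed: Bystander: white plastic bottle, 60 mm across, 150 mm high. Origin: centre of its underside.
- trowel: Bystander: hand trowel lying flat, 275 mm long, wooden handle, 24 mm high; origin 130 mm from the handle's end, on its long axis (x).
- dibber: Bystander: turned wooden dibber standing on its 34 mm wide head, 150 mm high. Origin: centre of its underside.
- tray: Bystander: black plastic cell tray, 160 by 220 mm, 55 mm high. Origin: centre of its underside.
- saucer: Bystander: terracotta saucer, 100 mm across, 18 mm high. Origin: centre of its underside.
Mind the look-alikes: they are no part of the job. There is more than one size of the leaf; the job needs the smaller.

How it is judged:
By the outcome, as a careful person would: the job done as asked, in the order asked, and still so for the second after the job is handed in, with the robot touching nothing.
It also fails if it takes over 72 s, if anything falls off the work surface, if the arm or the gripper's body presses on something with over 40 N, if the wrist force passes 120 N, or if a joint passes its speed limit or range.

## Working session

There is one attempt and no reset: what is moved stays moved. The work goes in short steps, Python scripts to look and compute and a tool call to move; the robot and the scene stay as the last step left them, time stands still between calls to the robot, and variables do not carry over. Pictures are saved under pics/ and viewed, at most 10 in all, crops included, and the job is handed in when it is done.

Besides the shell and the picture viewer there is one more tool, called after "Call:" in YAML: its name, and indented under it one key for each argument. apply_moves: Moves the arm, as the interface text tells. Its arguments: {"type":"object","properties":{"claw":{"type":"array"},"xyz":{"type":"array"},"twist":{"type":"array"},"force":{"type":"number"}},"required":["claw","xyz","twist"]}

```bash
mkdir -p pics; cat > h.py <<'E'
import numpy as np, cv2
from workcell import bot
from scipy.spatial.transform import Rotation as R
def cam(n):
    f=bot.grab_frame(n); f['name']=n
    h,w=f['img'].shape[:2]; F=h/2/np.tan(np.radians(f['vfov'])/2)
    f['K']=np.array([[F,0,f['cx']],[0,F,f['cy']],[0,0,1.]]); f['D']=np.array(f['distortion'],float); f['V']=np.array(f['view']); return f
def proj(f,P):
    P=np.atleast_2d(P); c=P@f['V'][:3,:3].T+f['V'][:3,3]; c=c*[1,-1,-1]
    return cv2.projectPoints(c.reshape(-1,1,3),np.zeros(3),np.zeros(3),f['K'],f['D'])[0].reshape(-1,2)
def ray(f,uv):
    p=cv2.undistortPoints(np.array(uv,float).reshape(-1,1,2),f['K'],f['D']).reshape(-1,2)
    d=np.c_[p[:,0],-p[:,1],-np.ones(len(p))]@f['V'][:3,:3]; o=-f['V'][:3,:3].T@f['V'][:3,3]; return o,d
def onz(f,uv,z):
    o,d=ray(f,uv); return o+d*((z-o[2])/d[:,2])[:,None]
def save(f,n,crop=None,s=1):
    i=f['img'][:,:,::-1]
    if crop: i=i[crop[1]:crop[3],crop[0]:crop[2]]
    cv2.imwrite('pics/'+n,cv2.resize(i,None,fx=s,fy=s,interpolation=cv2.INTER_CUBIC))
E
python3 - <<'E'
from h import *
for n in('side','top'):
    f=cam(n); save(f,n+'0.png',s=1.5); print(n,np.round(-f['V'][:3,:3].T@f['V'][:3,3],3),f['vfov'],f['D'])
    for q in('case','leaf','leaf_grip','eye_low','eye_up','leaf_edge','rack','hinge_low','hinge_up','stop'):
        try: print(q,[(np.round(d['position'],3).tolist(),round(d['score'],2)) for d in bot.find_in(n,q)][:4])
        except Exception as e: print(q,e)
E
```

```text
side [ 0.413 -0.928  1.143] 48.20976634742255 [-0.04702868  0.          0.          0.          0.        ]
case [([0.432, 0.088, 0.121], 0.85)]
leaf [([0.183, -0.349, 0.134], 0.92), ([0.692, -0.351, 0.095], 0.68), ([0.549, -0.298, 0.126], 0.58)]
leaf_grip [([0.554, -0.291, 0.128], 0.88), ([0.18, -0.354, 0.138], 0.72)]
eye_low [([0.182, -0.356, 0.134], 0.73), ([0.55, -0.297, 0.125], 0.69), ([0.732, -0.06, 0.005], 0.66)]
eye_up [([0.182, -0.355, 0.131], 0.87), ([0.551, -0.297, 0.124], 0.72)]
leaf_edge [([0.183, -0.351, 0.138], 0.86), ([0.554, -0.299, 0.127], 0.6)]
rack [([0.538, -0.307, 0.011], 0.89)]
hinge_low [([0.432, 0.09, 0.126], 0.76)]
hinge_up [([0.435, 0.089, 0.121], 0.88)]
stop [([0.433, 0.092, 0.123], 0.64)]
top [0.397 0.084 1.351] 53.089954760643785 [-0.01959842  0.          0.          0.          0.        ]
case [([0.443, 0.174, 0.082], 0.71)]
leaf [([0.189, -0.34, 0.172], 0.61), ([0.556, -0.267, 0.144], 0.6)]
leaf_grip [([0.553, -0.271, 0.147], 0.92), ([0.188, -0.342, 0.168], 0.61)]
eye_low [([0.188, -0.339, 0.169], 0.96), ([0.556, -0.273, 0.146], 0.7)]
eye_up [([0.193, -0.34, 0.174], 0.92), ([0.553, -0.268, 0.145], 0.88)]
leaf_edge [([0.553, -0.269, 0.149], 0.92), ([0.19, -0.338, 0.171], 0.76), ([0.443, 0.176, 0.081], 0.42)]
rack [([0.547, -0.283, 0.015], 0.72)]
hinge_low [([0.444, 0.171, 0.088], 0.84)]
hinge_up [([0.445, 0.173, 0.086], 0.82)]
stop [([0.446, 0.17, 0.09], 0.83)]
```

View pics/side0.png

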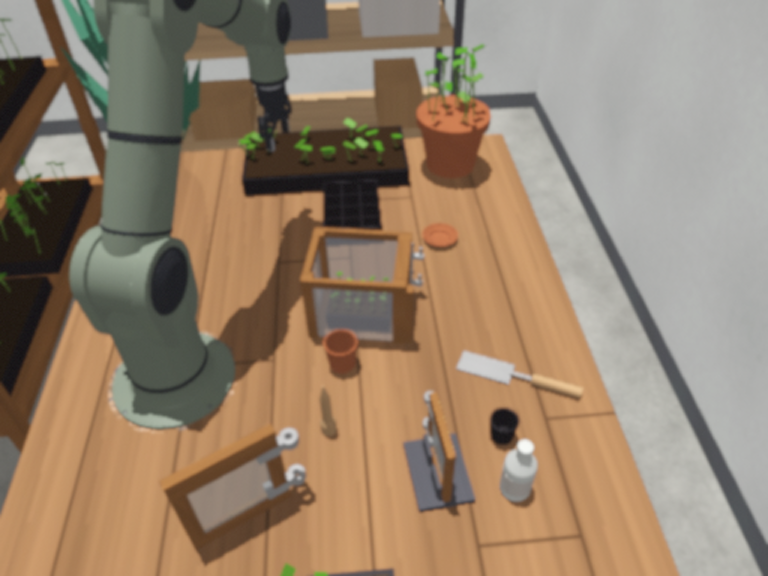

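View pics/top0.png

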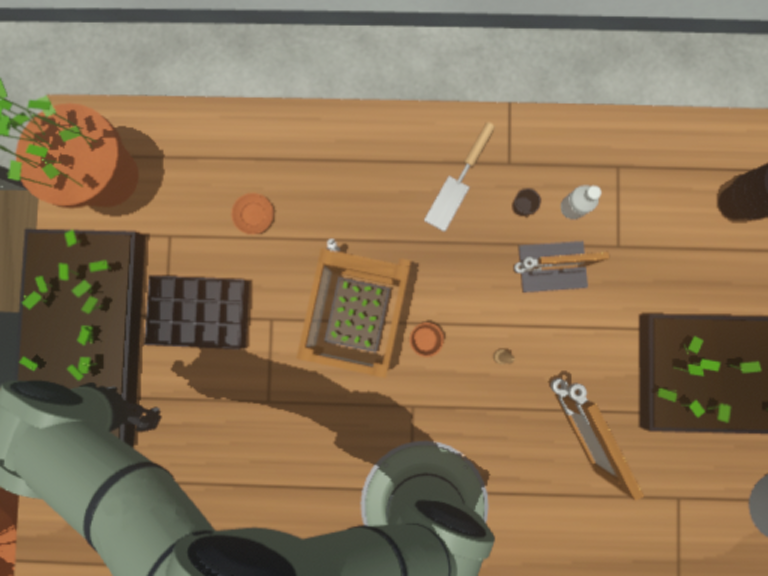

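Side: the case is at (355,285), its pins at (418,255) and (417,282), and the small door is in its rack at (440,440). Top: the pins are at (333,244), so the case front faces world +x. The rack door is at (560,262), with its eyes at the left end (527,263).

```bash
python3 - <<'E'
from h import *
def tile(f,x0,y0,x1,y1,s):
    i=cv2.resize(f['img'][y0:y1,x0:x1,::-1],None,fx=s,fy=s,interpolation=cv2.INTER_CUBIC)
    for x in range((x0+9)//10*10,x1,10):
        cv2.line(i,((x-x0)*s,0),((x-x0)*s,6 if x%50 else 14),(255,0,255),1); cv2.putText(i,str(x),((x-x0)*s+1,14),0,.33,(0,0,255),1)
    for y in range((y0+9)//10*10,y1,10):
        cv2.line(i,(0,(y-y0)*s),(6,(y-y0)*s),(255,0,255),1); cv2.putText(i,str(y),(7,(y-y0)*s+4),0,.33,(0,0,255),1)
    return i
def mont(a,b,n):
    h=max(a.shape[0],b.shape[0]); o=np.zeros((h,a.shape[1]+b.shape[1]+4,3),np.uint8); o[:a.shape[0],:a.shape[1]]=a; o[:b.shape[0],a.shape[1]+4:]=b; cv2.imwrite('pics/'+n,o); print(o.shape)
f=cam('top'); mont(tile(f,195,152,280,255,5),tile(f,340,152,409,200,5),'t1.png')
f=cam('side'); mont(tile(f,198,148,290,235,5),tile(f,265,255,320,345,5),'s1.png')
E
```

```text
(515, 774, 3)
(450, 739, 3)
```

View pics/t1.png

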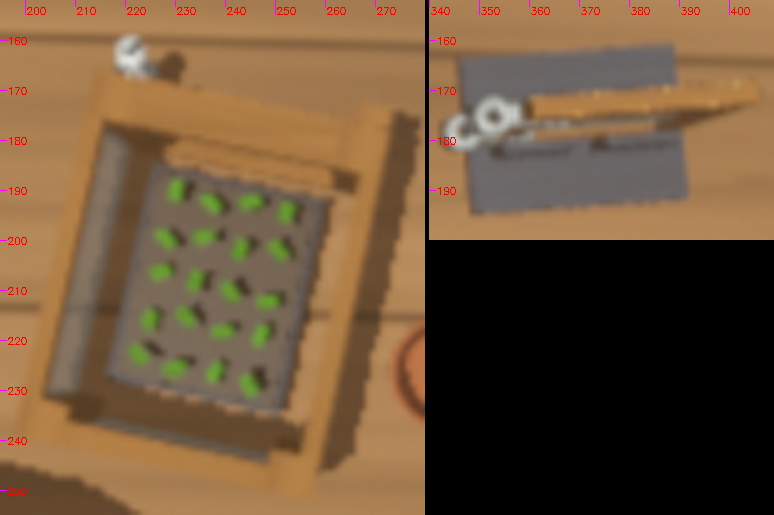

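View pics/s1.png

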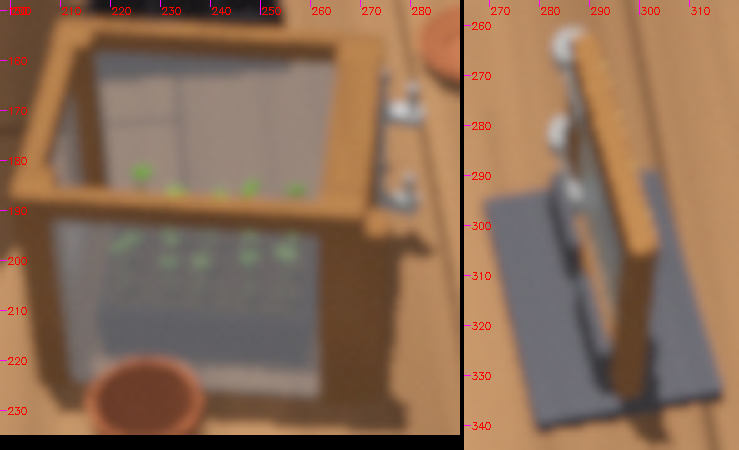

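Top crop: case rim corners at about (216,165.6), (273.6,174) and (199,237), pin tip at (221,161.6), door top rail from (359.4,173.2) to (406.2,170.2), upper eye at (352.8,175.4). Side crop: pin tips at (280,166) and (279.8,183.6), rail from (288.2,261.6) to (300.6,304.6). Next I fit the poses.

```bash
cat > fit.py <<'E'
from h import *
from scipy.optimize import least_squares
def fit(obs,x0,extra=0):
    # obs: (frame, model fn(extra)->xyz, uv)
    def w(p,m):
        c,s=np.cos(p[2]),np.sin(p[2]); m=np.array(m(p),float); return [p[0]+c*m[0]-s*m[1],p[1]+s*m[0]+c*m[1],m[2]]
    r=lambda p:np.concatenate([proj(f,w(p,m))[0]-uv for f,m,uv in obs])
    s=least_squares(r,x0,loss='soft_l1'); print(np.round(s.x,4)); print(np.round(r(s.x).reshape(-1,2),1).tolist()); return s.x
E
python3 - <<'E'
from fit import *
t=cam('top'); s=cam('side')
for n,f,uv,z in(('FL',t,(216,165.6),.185),('BL',t,(199.4,237),.185),('FRbead',t,(273.6,174),.185),('BR',t,(258,250),.185),('pin',t,(221,161.6),.148),('sFL',s,(274.6,155),.185),('sBR',s,(200,187),.185),('sBL',s,(210.4,153),.185),('spin',s,(280,166),.148),('spinlow',s,(279.8,183.6),.06),('rail0',t,(359.4,173.2),.172),('rail1',t,(406.2,170.2),.172),('eye',t,(352.8,175.4),.14),('sr1',s,(300.6,304.6),.172),('sr0',s,(288.2,261.6),.172)):
    print(n,np.round(onz(f,uv,z)[0],3))
C=lambda x,y,z:(lambda p:(x,y,z))
print('case+pin off');p=fit([(t,C(0,-.105,.185),(216,165.6)),(t,lambda p:(p[4],-.105,.185),(199.4,237)),(t,C(-.015,.08,.185),(273.6,174)),(t,lambda p:(p[4],.08,.185),(258,250)),
 (s,C(0,-.105,.185),(274.6,155)),(s,lambda p:(p[4],.08,.185),(200,187)),(s,lambda p:(p[4],-.105,.185),(210.4,153)),
 (t,lambda p:(-.022,-.09+p[3],.148),(221,161.6)),(s,lambda p:(-.022,-.09+p[3],.148),(280,166)),(s,lambda p:(-.022,-.09+p[3],.06),(279.8,183.6))],[.55,.17,2.93,0,.215])
print('door');fit([(t,C(0,-.07,.172),(359.4,173.2)),(t,C(0,.07,.172),(406.2,170.2)),(t,C(0,-.086,.14),(352.8,175.4)),(s,C(0,-.07,.172),(288.2,261.6)),(s,C(0,.07,.172),(300.6,304.6))],[.55,-.27,3.1])
print(bot.observe())
E
```

```text
FL [0.559 0.227 0.185]
BL [0.34  0.27  0.185]
FRbead [0.537 0.05  0.185]
BR [0.306 0.091 0.185]
pin [0.577 0.216 0.148]
sFL [0.563 0.23  0.185]
sBR [0.304 0.093 0.185]
sBL [0.339 0.264 0.185]
spin [0.581 0.212 0.148]
spinlow [0.583 0.215 0.06 ]
rail0 [ 0.547 -0.214  0.172]
rail1 [ 0.56  -0.358  0.172]
eye [ 0.544 -0.202  0.14 ]
sr1 [ 0.563 -0.358  0.172]
sr0 [ 0.549 -0.22   0.172]
case+pin off
[ 0.5396  0.1256  2.9473 -0.0053  0.2239]
[[-0.6, -0.4], [-0.7, -0.1], [1.8, -0.6], [0.4, 0.4], [-1.0, 0.3], [0.2, 0.5], [0.2, -1.4], [0.3, -0.8], [-0.5, -0.5], [-0.9, 0.1]]
door
[ 0.5547 -0.2879  3.2415]
[[1.2, -0.1], [-0.2, -0.4], [0.2, -0.7], [-0.7, -0.5], [-0.4, -0.1]]
{'clock': 1.3, 'qpos': array([-1.23417516,  0.52137714, -0.03633588,  1.59949112,  0.02117889,
        1.02109837, -0.11279103]), 'qd': array([-3.00899718e-04,  1.14055184e-04, -1.55750431e-04, -1.36655405e-04,
       -1.02064405e-03, -5.84761552e-04,  9.44543306e-05]), 'joint_efforts': array([-1.76126203e-03, -9.26872444e+01,  1.97764009e+00, -3.70251346e+01,
        1.81202567e-02,  1.94401917e-03, -3.99177634e-05]), 'position': array([0.24730387, 0.57398859, 0.23130781]), 'tool_rot': array([ 3.14158535e+00, -3.74258015e-05,  2.73475747e+00]), 'force': array([ 0.29613468, -0.2566908 , -0.28247138]), 'moment': array([-0.03329852,  0.01471263,  0.01426283]), 'finger_force': 0.0, 'grip_width': 0.08535755553557169}
```

Call:
apply_moves:
  claw: [0.06,0.06,0.06,0.06,0.06,0.06,0.06,0.06,0.06,0.06,0.06,0.06,0.06,0.06,0.06,0.06,0.06,0.06]
  xyz:
    - [0,0,0]
    - [0,0,0]
    - [0,0,0]
    - [0,0,0]
    - [0,0,0]
    - [0,0,0]
    - [0,0,0]
    - [0,0,0]
    - [-0.0353,0.0269,-0.0089]
    - [-0.0353,0.0269,-0.0089]
    - [-0.0353,0.0269,-0.0089]
    - [-0.0353,0.0269,-0.0089]
    - [-0.0353,0.0269,-0.0089]
    - [-0.0353,0.0269,-0.0089]
    - [-0.0353,0.0269,-0.0089]
    - [-0.0353,0.0269,-0.0089]
    - [-0.0353,0.0269,-0.0089]
    - [-0.0353,0.0269,-0.0089]
  twist:
    - [0,0,0.133]
    - [0,0,0.133]
    - [0,0,0.133]
    - [0,0,0.133]
    - [0,0,0.133]
    - [0,0,0.133]
    - [0,0,0.133]
    - [0,0,0.133]
    - [0,0,0]
    - [0,0,0]
    - [0,0,0]
    - [0,0,0]
    - [0,0,0]
    - [0,0,0]
    - [0,0,0]
    - [0,0,0]
    - [0,0,0]
    - [0,0,0]
  force: 40

```text
clock: 3.1
position: [0.5512, 0.2482, 0.3209]
tool_rot: [3.141, -0.0, 1.671]
force: [0.3, -0.7, -1.6]
grip_width: 0.0599
finger_force: 0.0
```

Call:
apply_moves:
  claw: [0.06,0.06,0.06,0.06,0.06,0.06,0.06,0.06,0.06,0.06,0.06,0.06,0.06,0.06]
  xyz:
    - [-0.0447,-0.0041,0.0058]
    - [-0.0447,-0.0041,0.0058]
    - [-0.0447,-0.0041,0.0058]
    - [-0.0447,-0.0041,0.0058]
    - [-0.0447,-0.0041,0.0058]
    - [-0.0447,-0.0041,0.0058]
    - [-0.0447,-0.0041,0.0058]
    - [-0.0447,-0.0041,0.0058]
    - [-0.0447,-0.0041,0.0058]
    - [-0.0447,-0.0041,0.0058]
    - [-0.0447,-0.0041,0.0058]
    - [-0.0447,-0.0041,0.0058]
    - [0,0,0]
    - [0,0,0]
  twist:
    - [0,0,0]
    - [0,0,0]
    - [0,0,0]
    - [0,0,0]
    - [0,0,0]
    - [0,0,0]
    - [0,0,0]
    - [0,0,0]
    - [0,0,0]
    - [0,0,0]
    - [0,0,0]
    - [0,0,0]
    - [0,0,0]
    - [0,0,0]

```text
clock: 4.5
position: [0.5543, -0.29, 0.2503]
tool_rot: [-3.141, -0.0, 1.669]
force: [0.1, 0.1, -0.9]
grip_width: 0.0599
finger_force: 0.0
```

Call:
apply_moves:
  claw: [0.06,0.06,0.06,0.06,0.0,0.0,0.0,0.0,0.0,0.0]
  xyz:
    - [0,0.0,0.0374]
    - [0,0,0.0374]
    - [0,0,0.0374]
    - [0,0,0]
    - [0,0,0]
    - [0,0,0]
    - [0,0,0]
    - [0,0,0]
    - [0,0,0]
    - [0,0,0]
  twist:
    - [0,0,0]
    - [0,0,0]
    - [0,0,0]
    - [0,0,0]
    - [0,0,0]
    - [0,0,0]
    - [0,0,0]
    - [0,0,0]
    - [0,0,0]
    - [0,0,0]
  force: 60

```text
clock: 5.5
position: [0.5559, -0.2892, 0.1405]
tool_rot: [3.139, 0.001, 1.671]
force: [-0.2, 2.1, 9.7]
grip_width: 0.013
finger_force: 59.3
```

Call:
apply_moves:
  claw: [0,0,0,0,0,0,0,0,0,0]
  xyz:
    - [0,0,-0.01]
    - [0,0,-0.015]
    - [0,0,-0.02]
    - [0,0,-0.025]
    - [0,0,-0.03]
    - [0,0,-0.03]
    - [0,0,-0.03]
    - [0,0,-0.03]
    - [0,0,0]
    - [0,0,0]
  twist:
    - [0,0,0]
    - [0,0,0]
    - [0,0,0]
    - [0,0,0]
    - [0,0,0]
    - [0,0,0]
    - [0,0,0]
    - [0,0,0]
    - [0,0,0]
    - [0,0,0]

```text
clock: 6.5
position: [0.5546, -0.2891, 0.3296]
tool_rot: [3.14, 0.0, 1.671]
force: [-0.4, -0.4, -3.9]
grip_width: 0.0132
finger_force: 59.0
```

Call:
apply_moves:
  claw: [0,0,0,0,0,0,0,0,0,0,0]
  xyz:
    - [0,0,0]
    - [0,0,0]
    - [0,0,0]
    - [0,0,0]
    - [0,0,0]
    - [0,0,0]
    - [0,0,0]
    - [0,0,0]
    - [0,0,0]
    - [0,0,0]
    - [0,0,0]
  twist:
    - [0,0,-0.1276]
    - [0,0,-0.1276]
    - [0,0,-0.1276]
    - [0,0,-0.1276]
    - [0,0,-0.1276]
    - [0,0,-0.1276]
    - [0,0,-0.1276]
    - [0,0,-0.1276]
    - [0,0,-0.1276]
    - [0,0,-0.1276]
    - [0,0,0]

```text
clock: 7.6
position: [0.5542, -0.2889, 0.3277]
tool_rot: [3.141, -0.002, 2.949]
force: [0.4, 0.6, -3.4]
grip_width: 0.0132
finger_force: 59.0
```

Call:
apply_moves:
  claw: [0,0,0,0,0,0,0,0,0,0,0,0,0,0]
  xyz:
    - [-0.0069,0.0415,0]
    - [-0.0069,0.0415,0]
    - [-0.0069,0.0415,0]
    - [-0.0069,0.0415,0]
    - [-0.0069,0.0415,0]
    - [-0.0069,0.0415,0]
    - [-0.0069,0.0415,0]
    - [-0.0069,0.0415,0]
    - [-0.0069,0.0415,0]
    - [-0.0069,0.0415,0]
    - [-0.0069,0.0415,0]
    - [-0.0069,0.0415,0]
    - [0,0,0]
    - [0,0,0]
  twist:
    - [0,0,0]
    - [0,0,0]
    - [0,0,0]
    - [0,0,0]
    - [0,0,0]
    - [0,0,0]
    - [0,0,0]
    - [0,0,0]
    - [0,0,0]
    - [0,0,0]
    - [0,0,0]
    - [0,0,0]
    - [0,0,0]
    - [0,0,0]

```text
clock: 9.0
position: [0.732, 0.1846, 0.3269]
tool_rot: [-3.14, -0.002, 2.945]
force: [0.0, -2.0, -4.5]
grip_width: 0.0133
finger_force: 59.8
```

Call:
apply_moves:
  claw: [0,0,0,0,0,0,0]
  xyz:
    - [0,0,0.0294]
    - [0,0,0.0294]
    - [0,0,0.0294]
    - [0,0,0.0294]
    - [0,0,0.0294]
    - [0,0,0]
    - [0,0,0]
  twist:
    - [0,0,0]
    - [0,0,0]
    - [0,0,0]
    - [0,0,0]
    - [0,0,0]
    - [0,0,0]
    - [0,0,0]

```text
clock: 9.7
position: [0.7326, 0.1825, 0.1823]
tool_rot: [-3.141, 0.0, 2.944]
force: [-0.2, 0.1, -3.0]
grip_width: 0.0131
finger_force: 59.8
```

```bash
python3 - <<'E'
from h import *
exec(open('fit.py').read().split('def fit')[0])
def tile(f,x0,y0,x1,y1,s):
    i=cv2.resize(f['img'][y0:y1,x0:x1,::-1],None,fx=s,fy=s,interpolation=cv2.INTER_CUBIC)
    for x in range((x0+9)//10*10,x1,10): cv2.putText(i,str(x),((x-x0)*s,10),0,.33,(0,0,255),1);cv2.line(i,((x-x0)*s,0),((x-x0)*s,5),(255,0,255),1)
    for y in range((y0+9)//10*10,y1,10): cv2.putText(i,str(y),(3,(y-y0)*s+4),0,.33,(0,0,255),1)
    return i
o=bot.observe(); T=o['position']; print(T,o['tool_rot'],o['force'])
t=cam('top');s=cam('side')
P=[[.580,.214,.148],[.580,.214,.06]]
yaw=o['tool_rot'][2]; out=np.array([-np.cos(yaw),-np.sin(yaw),0]) # toward eye is -out... tool x points to case
eye=T+np.array([np.cos(yaw),np.sin(yaw),0])*.086
print('eye exp',eye)
E_=[[eye[0],eye[1],T[2]+.019-.033+.016],[eye[0],eye[1],T[2]+.019-.121+.016]]
print('top',proj(t,P+E_).round(1).tolist()); print('side',proj(s,P+E_).round(1).tolist())
a=tile(t,200,105,260,175,8); b=tile(s,255,115,303,200,7)
h=max(a.shape[0],b.shape[0]); q=np.zeros((h,a.shape[1]+b.shape[1],3),np.uint8); q[:a.shape[0],:a.shape[1]]=a;q[:b.shape[0],a.shape[1]:]=b
cv2.imwrite('pics/m2.png',q[:600,:]); print(q.shape)
E
```

```text
[0.73256615 0.18248858 0.18230094] [-3.14100934e+00  1.15937320e-04  2.94440044e+00] [-0.24055196  0.07502819 -2.96471454]
eye exp [0.64823279 0.19933742 0.18230094]
top [[221.6, 160.6], [224.2, 164.6], [225.8, 137.0], [228.3, 142.7]]
side [[279.6, 165.7], [279.0, 183.8], [300.0, 159.2], [298.5, 178.0]]
(595, 816, 3)
```

View pics/m2.png

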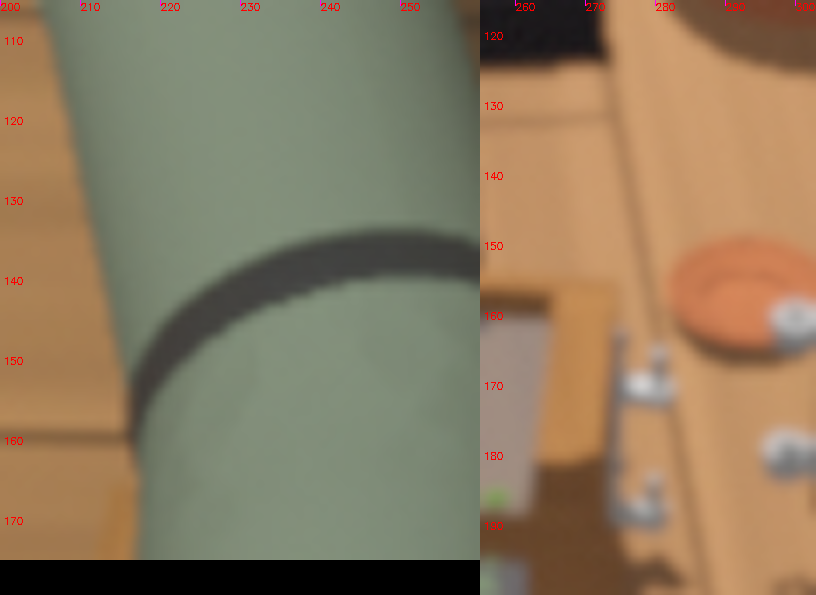

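Top view is blocked by the arm. In the side view the pin tips are at (280.4,165) and (280,183.6). The eye tops at (300.1,160) and (299.3,179.6) are close to prediction. I'll go in over the pins.

Call:
apply_moves:
  claw: [0,0,0,0,0,0,0,0]
  xyz:
    - [0.02,0,0]
    - [0.02,0.0,0]
    - [0.02,0.0,0]
    - [0.009,0.0016,0]
    - [0,0,0.006]
    - [0,0,0.005]
    - [0,0,0]
    - [0,0,0]
  twist:
    - [0,0,0]
    - [0,0,0]
    - [0,0,0]
    - [0,0,0]
    - [0,0,0]
    - [0,0,0]
    - [0,0,0]
    - [0,0,0]

```text
clock: 10.6
position: [0.6655, 0.198, 0.17]
tool_rot: [-3.141, -0.0, 2.946]
force: [-0.2, -0.0, -3.2]
grip_width: 0.013
finger_force: 59.8
```

```bash
cat > look.py <<'E'
from h import *
import sys
o=bot.observe(); T=o['position']; print(T.round(4),o['tool_rot'].round(4),o['force'].round(2),o['moment'].round(2))
s=cam('side'); yaw=o['tool_rot'][2]
P=[[.580,.214,.148],[.580,.214,.06]]
eye=T+np.array([np.cos(yaw),np.sin(yaw),0])*.086
E_=[[eye[0],eye[1],T[2]+.019-.033+.016],[eye[0],eye[1],T[2]+.019-.121+.016]]
E2=[[a,b,c-.016] for a,b,c in E_]
print('eye',eye.round(4),'pin',proj(s,P).round(1).tolist(),'eyetop',proj(s,E_).round(1).tolist(),'eyebot',proj(s,E2).round(1).tolist())
x0,y0,x1,y1,k=262,150,302,198,12
i=cv2.resize(s['img'][y0:y1,x0:x1,::-1],None,fx=k,fy=k,interpolation=cv2.INTER_CUBIC)
for x in range(x0,x1,5): cv2.putText(i,str(x),((x-x0)*k,10),0,.33,(0,0,255),1);cv2.line(i,((x-x0)*k,0),((x-x0)*k,5),(255,0,255),1)
for y in range(y0,y1,5): cv2.putText(i,str(y),(3,(y-y0)*k+4),0,.33,(0,0,255),1)
cv2.imwrite('pics/'+sys.argv[1],i)
E
python3 look.py n1.png
```

```text
[0.6655 0.198  0.17  ] [-3.1411e+00 -2.0000e-04  2.9461e+00] [-0.17 -0.04 -3.17] [-0.08 -0.04 -0.02]
eye [0.5812 0.2147 0.17  ] pin [[279.6, 165.7], [279.0, 183.8]] eyetop [[280.1, 160.3], [279.5, 178.9]] eyebot [[280.0, 163.8], [279.4, 182.1]]
```

View pics/n1.png

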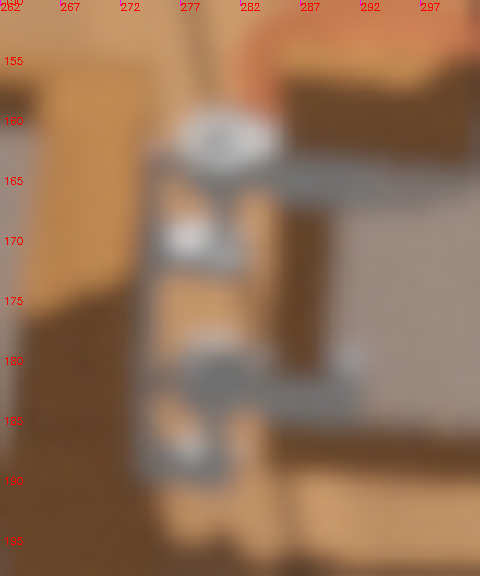

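The upper eye sits at (280.2,161) and the pin shows below it at (280.5,167), so they are nearly aligned. The remaining doubt is along case y, so I'll feel for it.

Call:
apply_moves:
  claw: [0,0,0,0,0,0,0]
  xyz:
    - [-0.001,0.002,0.001]
    - [0,0,0.001]
    - [0,0,0.001]
    - [0,0,0.001]
    - [0,0,0.001]
    - [0,0,0.001]
    - [0,0,0]
  twist:
    - [0,0,0]
    - [0,0,0]
    - [0,0,0]
    - [0,0,0]
    - [0,0,0]
    - [0,0,0]
    - [0,0,0]

```text
clock: 11.35
position: [0.6664, 0.2002, 0.1644]
tool_rot: [-3.142, -0.0, 2.947]
force: [0.4, 0.3, -3.2]
grip_width: 0.013
finger_force: 59.9
```

Call:
apply_moves:
  claw: [0,0]
  xyz:
    - [0,0,0.001]
    - [0,0,0]
  twist:
    - [0,0,0]
    - [0,0,0]

```text
clock: 11.55
position: [0.6666, 0.2002, 0.1638]
tool_rot: [3.141, 0.0, 2.947]
force: [0.6, 0.1, 0.7]
grip_width: 0.0131
finger_force: 60.5
```

Call:
apply_moves:
  claw: [0,0]
  xyz:
    - [0,0,0.001]
    - [0,0,0]
  twist:
    - [0,0,0]
    - [0,0,0]

```text
clock: 11.75
position: [0.6665, 0.2005, 0.1624]
tool_rot: [3.141, 0.0, 2.947]
force: [1.3, 1.3, -3.4]
grip_width: 0.0132
finger_force: 60.1
```

Call:
apply_moves:
  claw: [0,0,0]
  xyz:
    - [0,0,0.001]
    - [0,0,0.001]
    - [0,0,0]
  twist:
    - [0,0,0]
    - [0,0,0]
    - [0,0,0]

```text
clock: 12.05
position: [0.6664, 0.2005, 0.1603]
tool_rot: [3.141, -0.0, 2.947]
force: [1.3, 2.7, -2.4]
grip_width: 0.013
finger_force: 60.0
```

Call:
apply_moves:
  claw: [0,0,0]
  xyz:
    - [0,0,0.001]
    - [0,0,0]
    - [0,0,0]
  twist:
    - [0,0,0]
    - [0,0,0]
    - [0,0,0]

```text
clock: 12.35
position: [0.6664, 0.2003, 0.1594]
tool_rot: [3.141, -0.0, 2.947]
force: [1.7, 3.3, -2.4]
grip_width: 0.0129
finger_force: 60.1
```

Call:
apply_moves:
  claw: [0,0,0,0]
  xyz:
    - [-0.0003,0.0008,0.001]
    - [0,0,0.001]
    - [0,0,0.001]
    - [0,0,0]
  twist:
    - [0,0,0]
    - [0,0,0]
    - [0,0,0]
    - [0,0,0]

```text
clock: 12.75
position: [0.6666, 0.2007, 0.1562]
tool_rot: [-3.141, -0.001, 2.947]
force: [-0.5, 1.0, -3.4]
grip_width: 0.0131
finger_force: 59.8
```

Call:
apply_moves:
  claw: [0,0,0,0]
  xyz:
    - [0,0,0.001]
    - [0,0,0.001]
    - [0,0,0.001]
    - [0,0,0]
  twist:
    - [0,0,0]
    - [0,0,0]
    - [0,0,0]
    - [0,0,0]

```text
clock: 13.15
position: [0.6668, 0.2008, 0.1533]
tool_rot: [-3.141, -0.0, 2.947]
force: [-0.2, 0.4, -4.1]
grip_width: 0.0132
finger_force: 59.8
```

Both eyes are on the pins with little side force. Continuing down.

Call:
apply_moves:
  claw: [0,0,0,0,0,0]
  xyz:
    - [0,0,0.002]
    - [0,0,0.002]
    - [0,0,0.002]
    - [0,0,0.002]
    - [0,0,0.001]
    - [0,0,0]
  twist:
    - [0,0,0]
    - [0,0,0]
    - [0,0,0]
    - [0,0,0]
    - [0,0,0]
    - [0,0,0]

```text
clock: 13.75
position: [0.6668, 0.2009, 0.1443]
tool_rot: [-3.141, -0.0, 2.947]
force: [0.3, 0.9, -2.9]
grip_width: 0.0132
finger_force: 59.9
```

Call:
apply_moves:
  claw: [0,0,0]
  xyz:
    - [0,0,0.001]
    - [0,0,0.001]
    - [0,0,0]
  twist:
    - [0,0,0]
    - [0,0,0]
    - [0,0,0]

```text
clock: 14.05
position: [0.6669, 0.2009, 0.1424]
tool_rot: [-3.142, 0.0, 2.947]
force: [1.1, 0.3, -2.6]
grip_width: 0.013
finger_force: 60.0
```

Call:
apply_moves:
  claw: [0,0]
  xyz:
    - [0,0,0.001]
    - [0,0,0]
  twist:
    - [0,0,0]
    - [0,0,0]

```text
clock: 14.25
position: [0.6672, 0.2009, 0.1419]
tool_rot: [3.141, 0.001, 2.947]
force: [1.6, -0.8, 3.5]
grip_width: 0.0134
finger_force: 60.9
```

Call:
apply_moves:
  claw: [0,0]
  xyz:
    - [0,0,0.0008]
    - [0,0,0]
  twist:
    - [0,0,0]
    - [0,0,0]

```text
clock: 14.45
position: [0.6675, 0.2009, 0.1417]
tool_rot: [3.141, 0.002, 2.947]
force: [0.8, -1.2, 8.7]
grip_width: 0.0133
finger_force: 61.8
```

Seated: contact at 0.1638 and bottom at 0.1418 make the full 22 mm. Releasing and retreating upward.

Call:
apply_moves:
  claw: [0,0,0.05,0.05,0.05,0.05,0.05,0.05,0.05]
  xyz:
    - [0,0,-0.001]
    - [0,0,0]
    - [0,0,0]
    - [0,0,0]
    - [0,0,0]
    - [0,0,-0.01]
    - [0,0,-0.025]
    - [0,0,-0.025]
    - [0,0,0]
  twist:
    - [0,0,0]
    - [0,0,0]
    - [0,0,0]
    - [0,0,0]
    - [0,0,0]
    - [0,0,0]
    - [0,0,0]
    - [0,0,0]
    - [0,0,0]

```text
clock: 15.35
position: [0.6684, 0.2013, 0.206]
tool_rot: [3.139, 0.005, 2.947]
force: [-0.1, 0.7, 0.5]
grip_width: 0.05
finger_force: 0.0
```

Call:
apply_moves:
  claw: [0.05,0.05,0,0,0,0,0]
  xyz:
    - [-0.015,0.025,0]
    - [-0.015,0.025,0]
    - [0,0,0]
    - [0,0,0.02]
    - [0,0,0.015]
    - [0,0,0.01]
    - [0,0,0]
  twist:
    - [0,0,0]
    - [0,0,0]
    - [0,0,0]
    - [0,0,0]
    - [0,0,0]
    - [0,0,0]
    - [0,0,0]
  force: 40

```text
clock: 16.05
position: [0.7052, 0.2437, 0.1551]
tool_rot: [-3.14, -0.002, 2.947]
force: [-0.0, -0.3, 0.1]
grip_width: -0.0002
finger_force: 0.0
```

```bash
python3 look.py n2.png; python3 - <<'E'
from h import *
s=cam('side'); save(s,'s3.png',(230,110,400,240),4)
E
```

```text
[0.7052 0.2437 0.1551] [-3.1402e+00 -2.1000e-03  2.9466e+00] [-0.03 -0.31  0.14] [-0.04 -0.   -0.01]
eye [0.6208 0.2604 0.1551] pin [[279.6, 165.7], [279.0, 183.8]] eyetop [[289.3, 154.7], [288.4, 172.9]] eyebot [[289.1, 158.1], [288.2, 176.1]]
```

View pics/s3.png

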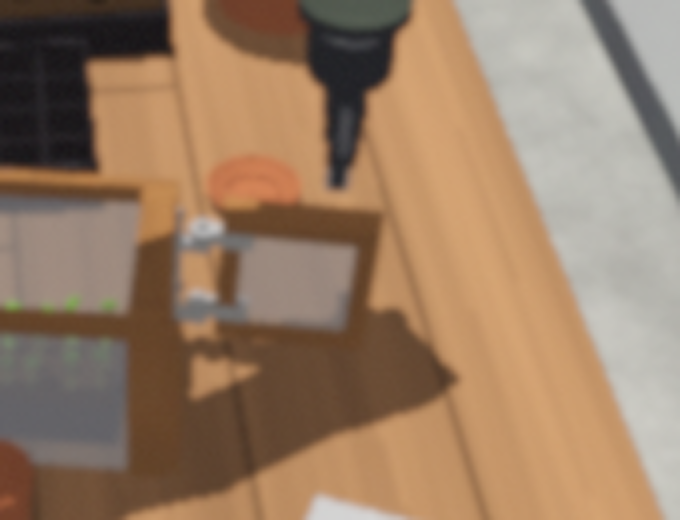

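The door hangs on both pins, its eyes at (200,230) and (200,305) on the collars and the leaf standing open. The closed gripper is behind it at (340,170). Now I'll swing it shut slowly.

Call:
apply_moves:
  claw: [0,0,0,0,0,0,0,0,0,0,0,0,0,0,0,0]
  xyz:
    - [0,-0.01,0]
    - [0,-0.01,0]
    - [0,-0.002,0]
    - [0,-0.002,0]
    - [-0.0012,-0.0058,0]
    - [-0.0012,-0.0058,0]
    - [-0.0012,-0.0058,0]
    - [-0.0012,-0.0058,0]
    - [-0.0012,-0.0058,0]
    - [-0.0012,-0.0058,0]
    - [-0.0012,-0.0058,0]
    - [-0.0012,-0.0058,0]
    - [-0.0012,-0.0058,0]
    - [-0.0012,-0.0058,0]
    - [-0.0012,-0.0058,0]
    - [-0.0012,-0.0058,0]
  twist:
    - [0,0,0]
    - [0,0,0]
    - [0,0,0]
    - [0,0,0]
    - [0,0,0.05]
    - [0,0,0.05]
    - [0,0,0.05]
    - [0,0,0.05]
    - [0,0,0.05]
    - [0,0,0.05]
    - [0,0,0.05]
    - [0,0,0.05]
    - [0,0,0.05]
    - [0,0,0.05]
    - [0,0,0.05]
    - [0,0,0.05]

```text
clock: 17.75
position: [0.6829, 0.1531, 0.1568]
tool_rot: [3.141, -0.0, 2.345]
force: [1.3, 0.8, 0.4]
grip_width: 0.0002
finger_force: 0.1
```

Call:
apply_moves:
  claw: [0,0,0,0,0,0,0,0,0,0,0,0]
  xyz:
    - [-0.0012,-0.0058,0]
    - [-0.0012,-0.0058,0]
    - [-0.0012,-0.0058,0]
    - [-0.0012,-0.0058,0]
    - [-0.0012,-0.0058,0]
    - [-0.0012,-0.0058,0]
    - [-0.0012,-0.0058,0]
    - [-0.0012,-0.0058,0]
    - [-0.0012,-0.0058,0]
    - [-0.0012,-0.0058,0]
    - [-0.0012,-0.0058,0]
    - [-0.0012,-0.0058,0]
  twist:
    - [0,0,0.05]
    - [0,0,0.05]
    - [0,0,0.05]
    - [0,0,0.05]
    - [0,0,0.05]
    - [0,0,0.05]
    - [0,0,0.05]
    - [0,0,0.05]
    - [0,0,0.05]
    - [0,0,0.05]
    - [0,0,0.05]
    - [0,0,0.05]

```text
clock: 18.95
position: [0.6295, 0.1078, 0.1569]
tool_rot: [3.141, -0.0, 1.745]
force: [0.7, 0.2, 0.0]
grip_width: -0.0002
finger_force: 0.1
```

```bash
python3 - <<'E'
from h import *
o=bot.observe(); T=o['position']; d=T[:2]-[.5826,.2176]; y=o['tool_rot'][2]; c,s=np.cos(y),np.sin(y)
print(T,y,'rel tool frame',d@[c,s],d@[s,-c],o['force'])
f=cam('side'); save(f,'s4.png',(230,110,400,240),4)
E
```

```text
[0.6294847  0.10779857 0.15689197] 1.7449711406866815 rel tool frame -0.11626502929596387 0.027147230278617283 [0.67882816 0.15812311 0.00867797]
```

View pics/s4.png

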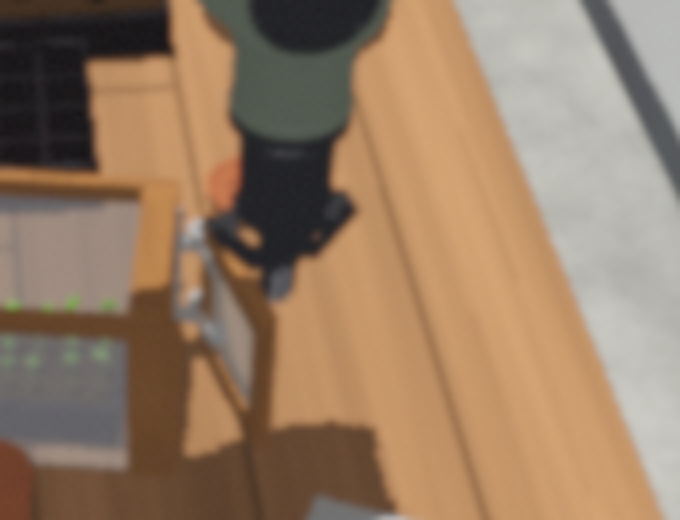

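The fingers push the outer face at (275,285), and the door is about 25° from shut.

Call:
apply_moves:
  claw: [0,0,0,0,0,0,0,0,0,0]
  xyz:
    - [-0.001,-0.0046,0]
    - [-0.001,-0.0046,0]
    - [-0.001,-0.0046,0]
    - [-0.001,-0.0046,0]
    - [-0.001,-0.0046,0]
    - [-0.001,-0.0046,0]
    - [-0.0005,-0.0023,0]
    - [-0.0005,-0.0023,0]
    - [-0.0005,-0.0023,0]
    - [0,0,0]
  twist:
    - [0,0,0.04]
    - [0,0,0.04]
    - [0,0,0.04]
    - [0,0,0.04]
    - [0,0,0.04]
    - [0,0,0.04]
    - [0,0,0.02]
    - [0,0,0.02]
    - [0,0,0.02]
    - [0,0,0]

```text
clock: 20.0
position: [0.5954, 0.0988, 0.1567]
tool_rot: [-3.142, -0.0, 1.446]
force: [0.6, 0.4, 0.8]
grip_width: 0.0001
finger_force: 0.1
```

Call:
apply_moves:
  claw: [0,0,0,0]
  xyz:
    - [0,-0.0012,0]
    - [0,-0.0012,0]
    - [0,-0.0012,0]
    - [0,0,0]
  twist:
    - [0,0,0.01]
    - [0,0,0.01]
    - [0,0,0.01]
    - [0,0,0]

```text
clock: 20.4
position: [0.5919, 0.0993, 0.1567]
tool_rot: [-3.141, 0.0, 1.416]
force: [-0.8, 1.0, -0.0]
grip_width: -0.0003
finger_force: 0.1
```

Call:
apply_moves:
  claw: [0,0,0,0]
  xyz:
    - [0,-0.001,0]
    - [0,-0.001,0]
    - [0,-0.001,0]
    - [0,0,0]
  twist:
    - [0,0,0.0]
    - [0,0,0.0]
    - [0,0,0.0]
    - [0,0,0]

```text
clock: 20.8
position: [0.5889, 0.0997, 0.1567]
tool_rot: [-3.142, -0.0, 1.417]
force: [-0.4, 0.4, 0.0]
grip_width: -0.0003
finger_force: 0.1
```

Call:
apply_moves:
  claw: [0,0,0,0]
  xyz:
    - [0,-0.001,0]
    - [0,-0.001,0]
    - [0,-0.001,0]
    - [0,0,0]
  twist:
    - [0,0,0.01]
    - [0,0,0.01]
    - [0,0,0.01]
    - [0,0,0]

```text
clock: 21.2
position: [0.586, 0.1002, 0.1567]
tool_rot: [-3.142, 0.0, 1.386]
force: [0.0, -0.7, -0.5]
grip_width: 0.0001
finger_force: 0.1
```

Call:
apply_moves:
  claw: [0,0,0,0]
  xyz:
    - [0,-0.001,0]
    - [0,-0.001,0]
    - [0,-0.001,0]
    - [0,0,0]
  twist:
    - [0,0,0.0]
    - [0,0,0.0]
    - [0,0,0.0]
    - [0,0,0]

```text
clock: 21.6
position: [0.583, 0.1008, 0.1567]
tool_rot: [-3.142, -0.0, 1.387]
force: [-0.0, 0.0, -0.4]
grip_width: 0.0
finger_force: 0.1
```

```bash
python3 - <<'E'
from h import *
o=bot.observe(); T=o['position']; d=T[:2]-[.5826,.2176]; y=o['tool_rot'][2]; c,s=np.cos(y),np.sin(y)
print(T,y,'rel tool frame',d@[c,s],d@[s,-c],o['force'])
cc,ss=np.cos(1.376),np.sin(1.376); print('case frame', d@[cc,ss],d@[ss,-cc])
f=cam('side'); save(f,'s5.png',(230,110,400,240),4)
E
```

```text
[0.58302608 0.1007519  0.15672607] 1.3868265832288658 rel tool frame -0.1147983764345396 0.02179435163922365 [-0.01565982  0.02768124 -0.41530526]
case frame -0.11455569470756927 0.023035924236864756
```

View pics/s5.png

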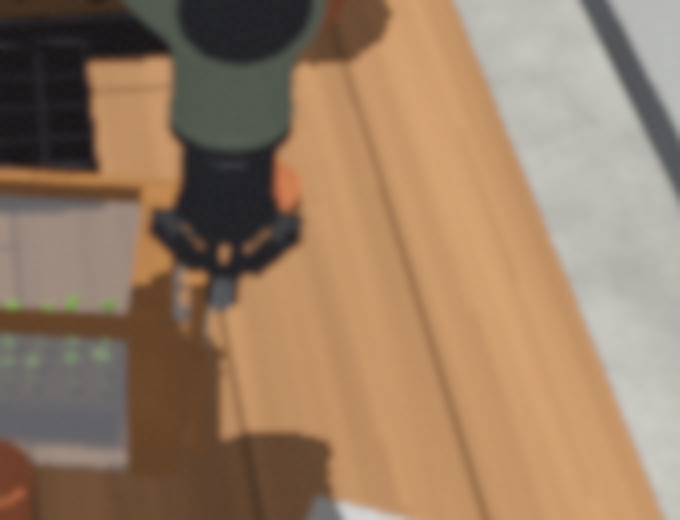

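The fingers at (220,290) are still behind the nearly shut door, with no stop force yet. I'll continue in small steps.

Call:
apply_moves:
  claw: [0,0,0,0]
  xyz:
    - [0,-0.001,0]
    - [0,-0.001,0]
    - [0,-0.001,0]
    - [0,0,0]
  twist:
    - [0,0,0.01]
    - [0,0,0.0]
    - [0,0,0.0]
    - [0,0,0]

```text
clock: 22.05
position: [0.5802, 0.1013, 0.1567]
tool_rot: [3.141, 0.0, 1.377]
force: [0.3, -0.8, -0.4]
grip_width: 0.0001
finger_force: 0.2
```

Call:
apply_moves:
  claw: [0,0,0,0]
  xyz:
    - [0,-0.001,0]
    - [0,-0.001,0]
    - [0,-0.001,0]
    - [0,0,0]
  twist:
    - [0,0,0.0]
    - [0,0,0.0]
    - [0,0,0.0]
    - [0,0,0]

```text
clock: 22.45
position: [0.5795, 0.1014, 0.1571]
tool_rot: [3.136, -0.0, 1.376]
force: [17.1, -2.3, -10.3]
grip_width: -0.0001
finger_force: 8.4
```

Call:
apply_moves:
  claw: [0,0,0,0,0,0,0,0,0,0,0,0,0]
  xyz:
    - [0,0.002,0]
    - [0,0.002,0]
    - [0,0.004,0]
    - [0,0.01,0]
    - [0,0.02,0]
    - [0,0.03,-0.01]
    - [0,0.03,-0.03]
    - [0,0.03,-0.03]
    - [0.04,0.0,-0.03]
    - [0.04,0,0]
    - [0.04,0,0]
    - [0.04,0,0]
    - [0,0,0]
  twist:
    - [0,0,0]
    - [0,0,0]
    - [0,0,0]
    - [0,0,0]
    - [0,0,0]
    - [0,0,0]
    - [0,0,0]
    - [0,0,0]
    - [0,0,0]
    - [0,0,0]
    - [0,0,0]
    - [0,0,0]
    - [0,0,0]

```text
clock: 23.75
position: [0.7334, 0.2411, 0.2552]
tool_rot: [-3.14, -0.002, 1.384]
force: [-0.1, 0.5, -0.6]
grip_width: 0.0
finger_force: 0.0
```

```bash
python3 - <<'E'
from h import *
s=cam('side'); a=cv2.resize(s['img'][140:240,215:305,::-1],None,fx=5,fy=5,interpolation=cv2.INTER_CUBIC)
t=cam('top'); b=cv2.resize(t['img'][140:210,205:285,::-1],None,fx=4,fy=4,interpolation=cv2.INTER_CUBIC)
q=np.zeros((500,770,3),np.uint8); q[:,:450]=a; q[:280,450:]=b; cv2.imwrite('pics/f.png',q)
# predicted door top corners, shut: case frame pose with pin at (.5826,.2176)
y=2.947; X=np.array([np.cos(y),np.sin(y)]); Y=np.array([-np.sin(y),np.cos(y)]); pin=np.array([.5826,.2176])
P=[list(pin+X*a+Y*b)+[.174] for a,b in((-.007,.016),(-.007,.156),(.007,.156),(.007,.016))]
print('side tile',((proj(s,P)-[215,140])*5).round().tolist()); print('top tile',((proj(t,P)-[205,140])*4+[450,0]).round().tolist())
print(bot.observe()['force'],bot.observe()['clock'])
E
```

```text
side tile [[336.0, 112.0], [321.0, 252.0], [300.0, 250.0], [315.0, 111.0]]
top tile [[530.0, 70.0], [707.0, 108.0], [703.0, 126.0], [526.0, 87.0]]
[-0.04095237 -1.44616759  0.52113932] 23.85
```

View pics/f.png

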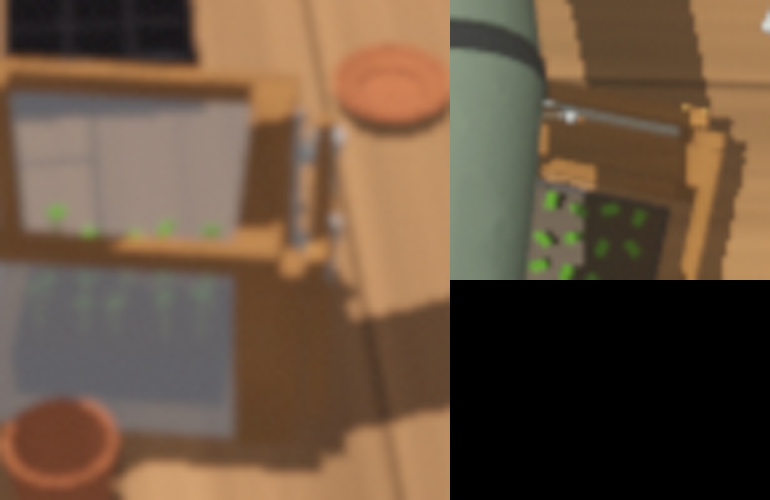

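Side tile: a door-like strip runs from (325,130) to (320,255), near the predicted shut place. The arm and its shadow hide most of the top view. My picture budget is now used up, so I'll move the arm clear and check numerically.

Call:
apply_moves:
  claw: [0,0,0,0,0,0,0,0,0,0,0,0,0,0]
  xyz:
    - [0.0203,-0.0403,-0.004]
    - [0.0203,-0.0403,-0.004]
    - [0.0203,-0.0403,-0.004]
    - [0.0203,-0.0403,-0.004]
    - [0.0203,-0.0403,-0.004]
    - [0.0203,-0.0403,-0.004]
    - [0.0203,-0.0403,-0.004]
    - [0.0203,-0.0403,-0.004]
    - [0.0203,-0.0403,-0.004]
    - [0.0203,-0.0403,-0.004]
    - [0.0203,-0.0403,-0.004]
    - [0.0203,-0.0403,-0.004]
    - [0,0,0]
    - [0,0,0]
  twist:
    - [0,0,0]
    - [0,0,0]
    - [0,0,0]
    - [0,0,0]
    - [0,0,0]
    - [0,0,0]
    - [0,0,0]
    - [0,0,0]
    - [0,0,0]
    - [0,0,0]
    - [0,0,0]
    - [0,0,0]
    - [0,0,0]
    - [0,0,0]

```text
clock: 25.25
position: [0.3064, 0.5662, 0.3048]
tool_rot: [3.141, 0.0, 1.377]
force: [0.4, -0.7, 0.4]
grip_width: 0.0001
finger_force: 0.0
```

```bash
python3 - <<'E'
from h import *
print(bot.observe()['position'])
y=2.947; X=np.array([np.cos(y),np.sin(y)]); Y=np.array([-np.sin(y),np.cos(y)]); pin=np.array([.5826,.2176])
fr={n:cam(n) for n in('top','side')}
for n in fr:
  for q in('leaf','leaf_grip','eye_up','leaf_edge','case'):
    for d in bot.find_in(n,q)[:3]:
        p=np.array(d['position']); e=p[:2]-pin; print(n,q,p.round(3),round(d['score'],2),'rel pin caseframe mm',(e@X*1000).round(),(e@Y*1000).round())
# unwarp plane z=.174 in the case frame: rows x from -40..+40 mm rel pin, cols at several y
old=cv2.imread('pics/top0.png'); old=cv2.resize(old,(512,384),interpolation=cv2.INTER_AREA)[:,:,::-1]
t=fr['top']
for b in(.03,.07,.11,.14):
    print('y',b)
    for a in range(-40,44,4):
        uv=proj(t,[list(pin+X*a/1000+Y*b)+[.174]])[0].astype(np.float32)
        g=lambda im:cv2.getRectSubPix(np.ascontiguousarray(im),(1,1),tuple(map(float,uv)))[0,0].astype(int)
        print(a,g(t['img']),g(old),end=' | ' if a%8 else '\n')
E
```

```text
[0.306362   0.56622106 0.30479991]
top leaf [0.566 0.145 0.158] 0.95 rel pin caseframe mm 2.0 75.0
top leaf [ 0.186 -0.342  0.17 ] 0.91 rel pin caseframe mm 281.0 625.0
top leaf_grip [0.564 0.147 0.16 ] 0.75 rel pin caseframe mm 5.0 73.0
top eye_up [0.568 0.147 0.159] 0.88 rel pin caseframe mm 0.0 72.0
top eye_up [ 0.193 -0.337  0.174] 0.62 rel pin caseframe mm 275.0 619.0
top leaf_edge [0.566 0.145 0.163] 0.81 rel pin caseframe mm 2.0 75.0
top leaf_edge [ 0.19  -0.341  0.169] 0.69 rel pin caseframe mm 277.0 624.0
top case [0.445 0.175 0.081] 0.81 rel pin caseframe mm 127.0 68.0
side leaf [ 0.184 -0.349  0.134] 0.96 rel pin caseframe mm 281.0 633.0
side leaf [0.554 0.088 0.144] 0.83 rel pin caseframe mm 3.0 133.0
side leaf_grip [0.561 0.094 0.146] 0.81 rel pin caseframe mm -3.0 126.0
side leaf_grip [ 0.184 -0.353  0.137] 0.65 rel pin caseframe mm 280.0 637.0
side leaf_grip [0.429 0.094 0.123] 0.54 rel pin caseframe mm 126.0 151.0
side eye_up [ 0.181 -0.353  0.135] 0.83 rel pin caseframe mm 284.0 638.0
side eye_up [0.56  0.084 0.138] 0.81 rel pin caseframe mm -3.0 135.0
side leaf_edge
[... 2301 characters left out ...]
68] [173 124  68]
y 0.14
-40 [166 124  82] [168 126  83]
-36 [169 127  84] [171 128  85] | -32 [170 128  85] [171 129  85]
-28 [156 116  77] [156 116  77] | -24 [139 103  68] [141 104  69]
-20 [154 114  75] [155 116  76] | -16 [162 122  81] [164 123  81]
-12 [164 123  82] [165 124  82] | -8 [170 128  79] [164 123  81]
-4 [179 132  75] [160 119  79] | 0 [182 132  73] [159 119  78]
4 [175 125  69] [159 119  77] | 8 [138  97  55] [160 119  78]
12 [104  74  48] [160 119  78] | 16 [104  75  50] [159 119  77]
20 [123  86  52] [162 120  76] | 24 [158 111  63] [169 122  72]
28 [170 121  68] [172 123  69] | 32 [171 121  68] [172 123  68]
36 [175 125  71] [176 126  71] | 40 [175 125  70] [176 126  70]
```

```bash
python3 - <<'E'
from h import *
y=2.947; X=np.array([np.cos(y),np.sin(y)]); Y=np.array([-np.sin(y),np.cos(y)]); pin=np.array([.5826,.2176])
t=cam('top'); old=cv2.resize(cv2.imread('pics/top0.png'),(512,384),interpolation=cv2.INTER_AREA)[:,:,::-1]
A=np.arange(-14,40,2)
for im,n in((t['img'],'now'),(old,'old')):
  for b in(.142,.148,.152,.156,.162,.168):
    uv=proj(t,[list(pin+X*a/1000+Y*b)+[.174] for a in A]).astype(np.float32)
    v=cv2.remap(np.ascontiguousarray(im[:,:,0]),uv[None,:,0],uv[None,:,1],cv2.INTER_LINEAR)[0]
    print(n,b,v.tolist())
# edge slopes: subpixel door outer/inner edges via blue-saturation
B=np.arange(.03,.145,.005); A=np.arange(-14,26,.5); I=[];O=[]
for b in B:
    uv=proj(t,[list(pin+X*a/1000+Y*b)+[.174] for a in A]).astype(np.float32)
    v=cv2.remap(np.ascontiguousarray(t['img']),uv[None,:,0],uv[None,:,1],cv2.INTER_LINEAR)[0].astype(float)
    g=np.gradient(cv2.GaussianBlur(v[:,0],(1,9),2).ravel()); m=(A>3)&(A<16); I.append(A[m][g[m].argmin()])
    # case front: strongest rise between 12 and 26
    m=(A>12)&(A<25.5); O.append(A[m][g[m].argmax()])
print('inner',I,np.polyfit(B*1000,I,1)); print('casefront',O,np.polyfit(B*1000,O,1))
E
```

```text
now 0.142 [163, 164, 164, 166, 171, 176, 179, 182, 183, 176, 161, 137, 117, 102, 99, 99, 100, 114, 133, 156, 165, 169, 169, 170, 171, 173, 174]
now 0.148 [164, 163, 158, 160, 172, 177, 181, 183, 184, 184, 161, 144, 131, 127, 126, 125, 130, 136, 149, 160, 166, 167, 168, 167, 167, 168, 168]
now 0.152 [164, 163, 162, 172, 182, 182, 182, 182, 183, 174, 155, 150, 149, 157, 160, 162, 162, 163, 164, 167, 170, 172, 172, 173, 173, 173, 172]
now 0.156 [164, 163, 163, 167, 166, 164, 157, 155, 158, 152, 145, 146, 156, 167, 171, 173, 174, 173, 173, 175, 175, 176, 176, 176, 176, 176, 176]
now 0.162 [163, 162, 160, 158, 154, 139, 122, 105, 98, 97, 109, 128, 157, 170, 177, 178, 178, 178, 177, 178, 178, 178, 178, 178, 179, 178, 178]
now 0.168 [163, 161, 158, 155, 145, 126, 110, 97, 94, 96, 103, 132, 154, 168, 172, 173, 173, 168, 164, 168, 171, 174, 175, 175, 176, 175, 175]
old 0.142 [165, 165, 165, 163, 162, 160, 159, 159, 159, 160, 160, 160, 160, 159, 159, 159, 159, 162, 165, 169, 170, 171, 171, 171, 172, 174, 174]
old 0.148 [165, 165, 164, 162, 160, 159, 158, 159, 159, 159, 159, 160, 162, 162, 162,
[... 820 characters left out ...]
), np.float64(8.5), np.float64(9.0), np.float64(9.0), np.float64(8.5), np.float64(7.5), np.float64(8.5), np.float64(8.0), np.float64(7.5), np.float64(8.0), np.float64(7.5), np.float64(8.5), np.float64(8.0), np.float64(7.5)] [-0.0166996  10.02816206]
casefront [np.float64(22.5), np.float64(21.5), np.float64(21.5), np.float64(21.5), np.float64(17.5), np.float64(17.0), np.float64(19.0), np.float64(18.0), np.float64(17.5), np.float64(18.0), np.float64(17.5), np.float64(16.5), np.float64(17.5), np.float64(17.0), np.float64(16.5), np.float64(17.0), np.float64(17.0), np.float64(16.0), np.float64(16.0), np.float64(16.5), np.float64(16.0), np.float64(15.0), np.float64(22.5)] [-0.03754941 21.23517787]
```

Numerically the door is within 2–3 mm of shut, but the edge profile at the bead suggests a small gap. I'll push once more gently near the free edge, then withdraw slowly.

Call:
apply_moves:
  claw: [0,0,0,0,0,0,0,0,0,0,0,0,0,0,0,0,0,0,0]
  xyz:
    - [-0.0203,0.0403,0.004]
    - [-0.0203,0.0403,0.004]
    - [-0.0203,0.0403,0.004]
    - [-0.0203,0.0403,0.004]
    - [-0.0203,0.0403,0.004]
    - [-0.0203,0.0403,0.004]
    - [-0.0203,0.0403,0.004]
    - [-0.0203,0.0403,0.004]
    - [-0.0203,0.0403,0.004]
    - [-0.0203,0.0403,0.004]
    - [-0.0203,0.0403,0.004]
    - [-0.0203,0.0403,0.004]
    - [0,0,0]
    - [-0.0388,-0.0166,0]
    - [-0.0388,-0.0166,0]
    - [-0.0388,-0.0166,0]
    - [-0.0388,-0.0166,0]
    - [-0.0388,-0.0166,0]
    - [0,0,0]
  twist:
    - [0,0,0]
    - [0,0,0]
    - [0,0,0]
    - [0,0,0]
    - [0,0,0]
    - [0,0,0]
    - [0,0,0]
    - [0,0,0]
    - [0,0,0]
    - [0,0,0]
    - [0,0,0]
    - [0,0,0]
    - [0,0,0]
    - [0,0,0]
    - [0,0,0]
    - [0,0,0]
    - [0,0,0]
    - [0,0,0]
    - [0,0,0]

```text
clock: 27.8
position: [0.6127, 0.0545, 0.2577]
tool_rot: [3.141, 0.001, 1.371]
force: [1.4, 0.4, 0.6]
grip_width: -0.0003
finger_force: 0.0
```

Call:
apply_moves:
  claw: [0,0,0,0,0,0,0,0,0,0,0]
  xyz:
    - [0,0,0.025]
    - [0,0,0.025]
    - [0,0,0.025]
    - [0,0,0.023]
    - [0,-0.01,0]
    - [0,-0.01,0]
    - [0,-0.008,0]
    - [0,-0.004,0]
    - [0,-0.002,0]
    - [0,0,0]
    - [0,0,0]
  twist:
    - [0,0,0]
    - [0,0,0]
    - [0,0,0]
    - [0,0,0]
    - [0,0,0]
    - [0,0,0]
    - [0,0,0]
    - [0,0,0]
    - [0,0,0]
    - [0,0,0]
    - [0,0,0]

```text
clock: 28.9
position: [0.5818, 0.0664, 0.159]
tool_rot: [3.141, -0.0, 1.377]
force: [0.2, 0.8, -0.8]
grip_width: -0.0001
finger_force: 0.0
```

Call:
apply_moves:
  claw: [0,0,0,0,0,0]
  xyz:
    - [0,-0.002,0]
    - [0,-0.001,0]
    - [0,-0.001,0]
    - [0,-0.001,0]
    - [0,-0.001,0]
    - [0,0,0]
  twist:
    - [0,0,0]
    - [0,0,0]
    - [0,0,0]
    - [0,0,0]
    - [0,0,0]
    - [0,0,0]

```text
clock: 29.5
position: [0.5755, 0.0676, 0.1587]
tool_rot: [-3.142, -0.0, 1.377]
force: [-0.1, -0.1, 0.2]
grip_width: 0.0003
finger_force: 0.0
```

Call:
apply_moves:
  claw: [0,0,0]
  xyz:
    - [0,-0.001,0]
    - [0,-0.001,0]
    - [0,0,0]
  twist:
    - [0,0,0]
    - [0,0,0]
    - [0,0,0]

```text
clock: 29.8
position: [0.5738, 0.0678, 0.1588]
tool_rot: [3.141, -0.0, 1.377]
force: [2.2, -1.0, -1.2]
grip_width: 0.0007
finger_force: 0.8
```

Call:
apply_moves:
  claw: [0,0,0]
  xyz:
    - [0,-0.001,0]
    - [0,0,0]
    - [0,0,0]
  twist:
    - [0,0,0]
    - [0,0,0]
    - [0,0,0]

```text
clock: 30.1
position: [0.5735, 0.0679, 0.159]
tool_rot: [3.14, -0.0, 1.377]
force: [6.7, -1.4, -1.2]
grip_width: 0.0002
finger_force: 2.7
```

Contact was stiff at once, at the same plane as before, so the door is on its stop. Withdrawing slowly.

Call:
apply_moves:
  claw: [0,0,0,0,0,0,0,0,0,0,0,0,0,0,0]
  xyz:
    - [0,0.0005,0]
    - [0,0.0005,0]
    - [0,0.0005,0]
    - [0,0.001,0]
    - [0,0.002,0]
    - [0,0.005,0]
    - [0,0.015,0]
    - [0,0.03,0]
    - [0,0.03,-0.01]
    - [0,0.03,-0.03]
    - [0.02,0.02,-0.03]
    - [0.04,0,-0.03]
    - [0.04,0,0]
    - [0.04,0,0]
    - [0,0,0]
  twist:
    - [0,0,0]
    - [0,0,0]
    - [0,0,0]
    - [0,0,0]
    - [0,0,0]
    - [0,0,0]
    - [0,0,0]
    - [0,0,0]
    - [0,0,0]
    - [0,0,0]
    - [0,0,0]
    - [0,0,0]
    - [0,0,0]
    - [0,0,0]
    - [0,0,0]

```text
clock: 31.6
position: [0.7315, 0.1867, 0.2575]
tool_rot: [-3.14, -0.002, 1.384]
force: [-0.8, -0.6, -0.6]
grip_width: -0.0001
finger_force: 0.0
```

Call:
apply_moves:
  claw: [0,0,0,0,0,0,0,0,0,0,0,0,0,0]
  xyz:
    - [0.0233,-0.0403,-0.004]
    - [0.0233,-0.0403,-0.004]
    - [0.0233,-0.0403,-0.004]
    - [0.0233,-0.0403,-0.004]
    - [0.0233,-0.0403,-0.004]
    - [0.0233,-0.0403,-0.004]
    - [0.0233,-0.0403,-0.004]
    - [0.0233,-0.0403,-0.004]
    - [0.0233,-0.0403,-0.004]
    - [0.0233,-0.0403,-0.004]
    - [0.0233,-0.0403,-0.004]
    - [0.0233,-0.0403,-0.004]
    - [0,0,0]
    - [0,0,0]
  twist:
    - [0,0,0]
    - [0,0,0]
    - [0,0,0]
    - [0,0,0]
    - [0,0,0]
    - [0,0,0]
    - [0,0,0]
    - [0,0,0]
    - [0,0,0]
    - [0,0,0]
    - [0,0,0]
    - [0,0,0]
    - [0,0,0]
    - [0,0,0]

```text
clock: 33.0
position: [0.3104, 0.5477, 0.3065]
tool_rot: [3.141, 0.0, 1.379]
force: [0.9, -0.3, -0.9]
grip_width: -0.0002
finger_force: 0.0
```

```bash
python3 - <<'E'
from h import *
y=2.947; X=np.array([np.cos(y),np.sin(y)]); Y=np.array([-np.sin(y),np.cos(y)]); pin=np.array([.5826,.2176])
t=cam('top'); A=np.arange(-14,40,2)
for b in(.03,.142,.152):
    uv=proj(t,[list(pin+X*a/1000+Y*b)+[.174] for a in A]).astype(np.float32)
    print(b,cv2.remap(np.ascontiguousarray(t['img'][:,:,0]),uv[None,:,0],uv[None,:,1],cv2.INTER_LINEAR)[0].tolist())
print(bot.observe()['position'],bot.observe()['clock'])
# door/bystander check vs first picture
for n in('top','side'):
    f=cam(n); o=cv2.resize(cv2.imread(f'pics/{n}0.png'),(512,384),interpolation=cv2.INTER_AREA)[:,:,::-1]
    d=(np.abs(cv2.GaussianBlur(f['img'],(3,3),0).astype(int)-cv2.GaussianBlur(np.ascontiguousarray(o),(3,3),0)).max(2)>40).astype(np.uint8)
    k,_,st,_=cv2.connectedComponentsWithStats(d); print(n,[s.tolist() for s in st[1:] if s[4]>12])
E
```

```text
0.03 [175, 177, 174, 170, 161, 161, 169, 176, 181, 182, 184, 183, 161, 143, 129, 120, 112, 110, 128, 154, 167, 175, 176, 176, 176, 175, 174]
0.142 [164, 164, 163, 161, 166, 173, 178, 181, 184, 186, 179, 154, 126, 104, 99, 98, 100, 114, 133, 157, 165, 170, 169, 170, 172, 173, 174]
0.152 [164, 164, 163, 164, 168, 173, 177, 181, 183, 182, 174, 164, 159, 161, 161, 162, 162, 163, 163, 167, 170, 172, 173, 173, 173, 173, 172]
[0.31154433 0.54681626 0.30657854] 33.05
top [[217, 158, 9, 5, 23], [228, 162, 4, 5, 14], [233, 167, 14, 4, 23], [361, 169, 35, 8, 163], [270, 170, 5, 3, 13], [343, 171, 16, 11, 85], [152, 206, 7, 9, 52], [164, 213, 44, 34, 519], [151, 216, 9, 14, 102], [137, 219, 8, 8, 46], [0, 224, 50, 51, 1014], [37, 232, 23, 22, 210], [114, 232, 80, 43, 1102], [70, 235, 11, 23, 197], [221, 254, 72, 49, 1042], [75, 271, 4, 15, 42], [91, 270, 17, 18, 229], [202, 278, 59, 54, 973], [85, 299, 174, 85, 3969], [316, 307, 6, 4, 16], [319, 313, 7, 16, 62], [0, 314, 18, 16, 171], [56, 316, 53, 42, 650], [23, 334, 50, 50, 777], [287, 349, 10, 6, 27], [304, 351, 26, 26, 230], [280, 352, 22, 2
[... 301 characters left out ...]
 28, 28, 53, 878], [54, 30, 18, 29, 202], [115, 34, 8, 6, 40], [108, 43, 3, 21, 53], [58, 58, 13, 30, 146], [60, 68, 7, 9, 28], [98, 85, 24, 78, 511], [87, 86, 24, 4, 79], [62, 88, 11, 8, 44], [61, 93, 9, 56, 303], [181, 139, 34, 45, 520], [59, 151, 10, 6, 33], [114, 155, 5, 5, 20], [121, 162, 12, 48, 170], [99, 166, 14, 43, 303], [277, 168, 6, 5, 21], [46, 176, 2, 10, 16], [277, 186, 4, 4, 14], [131, 191, 46, 38, 508], [276, 199, 9, 32, 233], [151, 200, 47, 56, 773], [64, 221, 11, 7, 55], [282, 260, 6, 7, 27], [88, 265, 4, 10, 30], [282, 273, 10, 18, 102], [92, 276, 18, 6, 70], [139, 277, 5, 6, 16], [120, 279, 16, 9, 66], [294, 289, 10, 47, 280], [288, 300, 6, 19, 36], [298, 337, 8, 7, 38]]
```

The gap at the bead is gone (edge 7.7 → 9.5 mm) and nothing else has shifted. Handing in.

```bash
python3 -c "
from workcell import bot
print(bot.job_done())"
```

```text
the job is handed in; nothing more can be done
None
```

The small door is hung on both pins, fully down on their collars, and left shut against its stop; the before-and-after pictures show no bystander moved, and the job was handed in at about 33 s of the 72 s allowed, with no verdict returned.

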